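Load the component test bench

TASK

Set the four loose parts out for testing, each flat and upright in the recess that matches it in shape and size: the large and the small capacitor in the large and the small round pads, the heat sink lengthwise in the long pad, and the transformer lengthwise in the nest of the test box. Lift the clear guard of the test box to put the transformer in, then lower the guard fully closed over it. Do not knock any of the parts over.

Things in the scene. Friction and masses are not known exactly. Their poses are not given: they have to be found in the camera images.
- large_capacitor_mid (a point): Large capacitor: a black upright cylinder with a bare metal top, 46 mm diameter, 50 mm tall, loose, standing on the bench. The point is its centre, half-way up (25 mm above its underside); z up.
- small_capacitor_mid (a point): Small capacitor: same look, but 30 mm diameter, 46 mm tall, loose, standing on the bench. The point is its centre, 23 mm above its underside; z up.
- heat_sink_mid (a point): Heat sink: bare aluminium block with upright fins that run along its length; 80 mm long (its x axis), 40 mm wide (its y axis), 35 mm tall, loose. Best gripped across its 40 mm width. The point is its centre, 17.5 mm above its underside; z up.
- transformer_mid (a point): Transformer: dark steel core 56 mm long (its x axis), 24 mm thick (y), 42 mm tall; copper-coloured winding about its middle, 36 mm along x, 44 mm wide along y, from 4 to 38 mm above the underside; loose, about 0.3 kg. Grip across the winding (44 mm, along y). The point is its centre, 21 mm above its underside; z up.
- large_round_pad_floor (a point): Large round pad: a fixed grey square plate, 86 x 86 mm and 6 mm high, with a round recess 62 mm in diameter and 3 mm deep, lined in black, for the large capacitor. The point is the centre of the recess floor, 3 mm above the bench; z up.
- small_round_pad_floor (a point): Small round pad: a like plate, 86 x 86 x 6 mm, with a round recess 44 mm in diameter and 3 mm deep, lined in black, for the small capacitor. The point is the centre of the recess floor, 3 mm above the bench; z up.
- long_pad_floor (a point): Long pad: a fixed grey plate 120 x 80 mm, 6 mm high, with a rectangular recess 96 mm long (its x axis) by 56 mm wide (y), 3 mm deep, lined in black, for the heat sink (lengths parallel, either way round). The point is the centre of the recess floor, 3 mm above the bench; z up.
- box_nest_floor (a point): Nest for the transformer, on the floor of the fixed grey test box (160 mm square, walls 5 mm thick, 62 mm high, under the clear guard): recess 72 mm (x) by 60 mm (y), 3 mm deep, black. The point is its floor's centre, 9 mm above the bench; x points from the box's front (bar) to its rear (hinge), z up. Guard's hinge axis: parallel to y, 80 mm behind this point (+x), 56 mm above it.
- guard_bar (a point): Middle of the guard's pull bar: round, white, 10 mm thick, 110 mm long along the box's y, 37 mm clear of the guard's front edge, 202 mm from the hinge axis in the guard's plane, 65 mm above the bench when closed. Grip it from above, one finger in the gap, and follow the arc, fingers pointing down, the bar turning between them.
- guard (a joint): Angle of the clear guard of the test box, in rad: 0 closed (lying on the box), growing as the bar is lifted, about 1.57 upright, stop at 1.85. A friction hinge: it stays where it is left; about 1 to 3 N at the bar moves it.
Things that resemble listed ones, but are neither listed nor needed, are in the scene too. What is shaped like the part that bears transformer_mid but purple is not meant.

How it is judged:
On the way, in this order (a step that is already met when the one before it is completed fails the run):
1. the guard is lifted (value of joint guard above 1 rad), for 0.2 s.
2. the transformer sits in the nest of the test box, the guard still up (z of transformer_mid in the frame of box_nest_floor between 0.018 and 0.024 m and horizontal distance between transformer_mid and box_nest_floor below 0.012 m and angle between transformer_mid's own z axis and vertical below 0.12 rad and value of joint guard above 0.7 rad), for 0.2 s.
3. the guard is lowered closed (value of joint guard below 0.05 rad), for 0.2 s.
At the end, for the whole second after the job is handed in: Each part rests on the floor of its own recess: within 12 mm of its centre seen from above, within 3 mm of its seated height, upright within 0.12 rad, below 20 mm/s; heat sink and transformer parallel to their recess within 0.35 rad, either way round; guard below 0.05 rad (z of large_capacitor_mid in the frame of large_round_pad_floor between 0.022 and 0.028 m and horizontal distance between large_capacitor_mid and large_round_pad_floor below 0.012 m and angle between each of large_capacitor_mid, small_capacitor_mid, heat_sink_mid, transformer_mid's own z axis and vertical below 0.12 rad and linear speed of each of large_capacitor, small_capacitor, heat_sink, transformer below 0.02 m/s and z of small_capacitor_mid in the frame of small_round_pad_floor between 0.02 and 0.026 m and horizontal distance between small_capacitor_mid and small_round_pad_floor below 0.012 m and z of heat_sink_mid in the frame of long_pad_floor between 0.0145 and 0.0205 m and horizontal distance between heat_sink_mid and long_pad_floor below 0.012 m and z of transformer_mid in the frame of box_nest_floor between 0.018 and 0.024 m and horizontal distance between transformer_mid and box_nest_floor below 0.012 m and angle between the x axis of heat_sink_mid and the x axis of long_pad_floor, either way round below 0.35 rad and angle between the x axis of transformer_mid and the x axis of box_nest_floor, either way round below 0.35 rad and value of joint guard below 0.05 rad); the robot touches nothing.
It fails at once if a part is knocked over (angle between any of large_capacitor_mid, small_capacitor_mid, heat_sink_mid, transformer_mid's own z axis and vertical above 0.9 rad).
It also fails if it takes over 144 s, if anything falls off the work surface, if the arm or the gripper's body presses on something with over 40 N, if the wrist force passes 120 N, or if a joint passes its speed limit or range.

ROBOT

A 6-joint arm with a two-finger parallel gripper is mounted at the origin on the work surface. World frame = base frame: x ahead of the robot, y to its left, z up, the work surface at z = 0. Lengths are in m, angles in rad, forces in N, time in s.
With the tool pointing down it reaches from about 0.3 to 0.775 m from the base axis. Payload 14.6 kg.
Tool frame: the origin (TCP) lies at the very end of the fingers, on their centre line; the grasp point (between the pads) lies 19 mm behind it; z points along the fingers, x is the direction in which the jaws open and shut, and the axes are right-handed (so a half turn about z gives the same grasp; the last joint's range is limited). The gripper opens to 94 mm and grips with 3 to 60 N. Pads are 16 mm wide; open, the fingers measure 119 mm over their backs; the gripper's body (75 mm by 177 mm) begins 78 mm behind the grasp point.
Start: joints at [-1.184, 0.3, 1.521, -0, 1.321, -0.067], TCP at [0.241, -0.494, 0.205] pointing down, gripper open.
Joint ranges: [-3.03, 3.03], [-0.79, 2.21], [0.23, 2.52], [-1.04, 4.18], [0, 3.07], [-2.55, 2.55]. Speed limits (rad/s): [2.22, 2.22, 2.57, 3.14, 3.14, 3.14].

INTERFACE

Orientations are given as [roll, pitch, yaw] about the fixed x, y, z axes, in that order (R = Rz(yaw) Ry(pitch) Rx(roll)).
In Python, from station import ctrl gives the robot as it stands.
- The arm moves only by the shell command python3 -m inch 'ROWS' [FORCE]. ROWS is JSON, one flat list of numbers, 7 for each row, row after row: the shift along the tool's x, y, z in cm, then the turn, a rotation vector about the tool's x, y, z in rad, then the opening, from 0 (shut) to 1 (fully open). In form: [tx, ty, tz, wx, wy, wz, claw, tx, ty, tz, wx, wy, wz, claw, ...]. A call has 1 to 20 rows; each row shifts and turns the commanded pose from where the row before left it, along the tool's axes as they then stand; what a row does not reach is not made up. A row lasts 1/8 s, in which the tool goes at most 62.5 mm and 10.7 degrees, less where a joint would pass 70% of its speed; a pose out of reach is approached as far as the arm can. A call is refused whole if a number of a shift passes 6.25 or a number of a turn 0.188, either way. A call with a gripper value outside its range is refused whole. The fingers move at their own pace and stop on an object; FORCE is the grip in N (left out, the last holds). Time passes only in rows, so rows that do not move let the fingers close. It gives the time, the measured TCP pose, the force and the opening at its end, in the units of the state.
- ctrl.get_obs(): the state, without advancing time (a new reading comes with each control period).
- ctrl.camera(name): name is "scene" or "top"; returns (picture, depth): 384x512x3 uint8, red, green, blue; 384x512 float32, m along the optical axis (not along the pixel's ray), 0 where there is no reading.
- ctrl.camera_params(name): a dict with "vertical_fov" (degrees; the focal length in pixels is half the picture's height over the tangent of half this angle, whatever the lens; pixels are square), "cx", "cy" (the principal point, pixels), "distortion" ([k1, k2, p1, p2, k3] as OpenCV has them; the pictures are not rectified), "camera_from_world" (4x4, takes a point from world to camera coordinates). Camera axes: x right, y down, z forward; pixel columns grow to the right and rows downward; lengths in m; the calibration is good to about 2 mm. A picture is of the moment at which its call begins. camera_params takes no time and is no camera call.
- ctrl.hand_in(): hands the job in, once; it reports no verdict.
Trained networks look in the newest picture that a camera, given by its name, has taken for a name from the list of things; names that differ only in an ending like _2 or _b are one class to them, and where a whole thing is asked for, a point or a joint stands for the part that bears it (a point fixed in the world has none). Each returns a list of dicts, best first, with "score" (0 to 1); they miss things now and then, are a little off and sometimes report something else, mostly with a low value. They report only what shows in the picture. A call takes as long as a camera call. They do not tell look-alikes from the thing itself.
- ctrl.spot_in(camera, label): "bbox" ([centre column, centre row, width, height] in pixels, round what is visible of it).
- ctrl.place_of(camera, label): "centre" ([column, row] in pixels: a listed point, or the origin of a listed thing).
The state is a dict: "time_s": time; "qpos": joint angles; "joint_vel": joint speeds; "tau": joint torques, N m; "ee_pos": TCP position; "eef_rot": TCP orientation; "force": force on the tool from outside, world axes, zero at the start; "moment": the same for the moment, N m; "grip_width": finger opening in m.
Only numpy, scipy, OpenCV 4.12 (cv2) and the standard library are available. Lean on these libraries where they do the work, as an engineer would, in place of code of your own. Each camera call takes 0.05 s, during which the arm holds its last target. There are 200 camera calls.

## Working session

There is one attempt and no reset: what is moved stays moved. The work goes in short steps, Python scripts to look and compute and a shell command to move; the robot and the scene stay as the last step left them, time stands still between calls to the robot, and variables do not carry over. Pictures are saved under pics/ and viewed, about 12 in all and at most 16, crops included, and the job is handed in when it is done.

```bash
ls; mkdir -p pics; python3 - <<'E'
from station import ctrl
import cv2, numpy as np
for n in ("scene","top"):
    p,d=ctrl.camera(n); cv2.imwrite(f"pics/{n}0.png",cv2.resize(p[:,:,::-1],(800,600),interpolation=cv2.INTER_CUBIC)); np.savez(f"{n}0.npz",p=p,d=d)
    print(n,ctrl.camera_params(n))
    for l in ["large_capacitor_mid","small_capacitor_mid","heat_sink_mid","transformer_mid","large_round_pad_floor","small_round_pad_floor","long_pad_floor","box_nest_floor","guard_bar"]:
        print(l,[(round(r["score"],2),[round(float(v)) for v in r["centre"]]) for r in ctrl.place_of(n,l)][:4])
print(ctrl.get_obs())
E
```

```text
pics
scene {'vertical_fov': 46.689205297058535, 'cx': 255.24017358073655, 'cy': 200.6158422913661, 'distortion': array([-0.16376952,  0.        ,  0.        ,  0.        ,  0.        ]), 'camera_from_world': array([[-0.68943094,  0.72431726,  0.00703457,  0.30050401],
       [ 0.45210574,  0.4378774 , -0.77708673, -0.19076489],
       [-0.56593761, -0.53256727, -0.62935422,  1.36867031],
       [ 0.        ,  0.        ,  0.        ,  1.        ]])}
large_capacitor_mid [(0.6, [176, 145])]
small_capacitor_mid [(0.8, [276, 203])]
heat_sink_mid [(0.74, [232, 188])]
transformer_mid [(0.84, [212, 154]), (0.83, [250, 146]), (0.78, [195, 174]), (0.74, [316, 220])]
large_round_pad_floor [(0.56, [161, 213])]
small_round_pad_floor [(0.83, [144, 173])]
long_pad_floor [(0.7, [206, 249])]
box_nest_floor []
guard_bar [(0.84, [319, 220])]
top {'vertical_fov': 43.17558642093112, 'cx': 247.96555908431145, 'cy': 189.69955160440267, 'distortion': array([-0.1611167,  0.       ,  0.       ,  0.       ,  0.       ]), 'camera_from_world': array([[ 0.01309114, -0.99991367, -0.00112544,  0.03139135],
       
[... 498 characters left out ...]
bar [(0.92, [164, 189])]
{'time_s': 1.0, 'qpos': array([-1.18356128e+00,  2.99888833e-01,  1.52101402e+00,  2.76216876e-05,
        1.32068585e+00, -6.66148352e-02]), 'joint_vel': array([ 7.66352194e-04, -9.64332275e-05,  2.02634834e-05,  5.67295568e-04,
       -9.17916333e-05, -1.98466198e-03]), 'tau': array([ 3.45879698e-04, -5.31665826e+01, -3.52921665e+01,  7.08981114e-02,
        2.12307007e-02, -3.14117824e-05]), 'ee_pos': array([ 0.24112822, -0.49431251,  0.20544577]), 'eef_rot': array([-3.14156621e+00, -5.72423501e-06, -1.11695328e+00]), 'force': array([-0.52526995,  0.24983982,  0.50783331]), 'moment': array([ 0.04183005, -0.00537534,  0.00354805]), 'grip_width': 0.0940839518076014}
```

View pics/scene0.png

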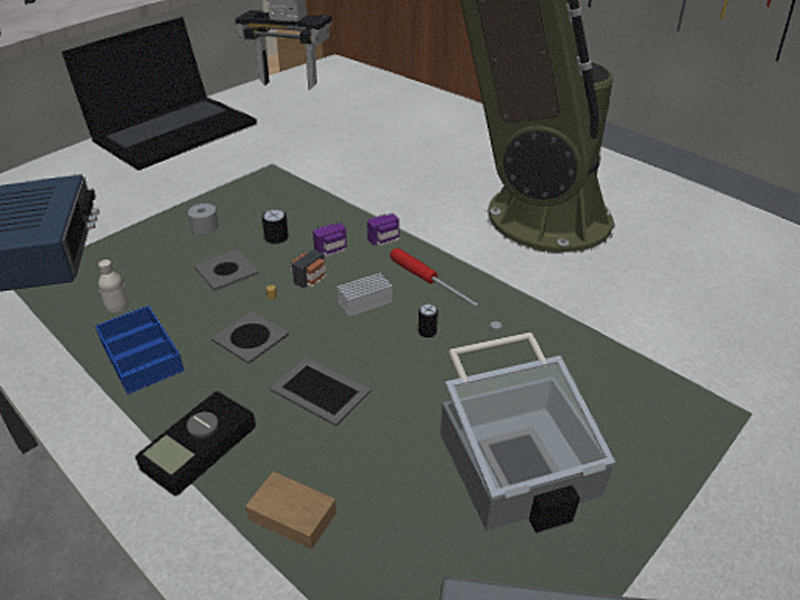

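View pics/top0.png

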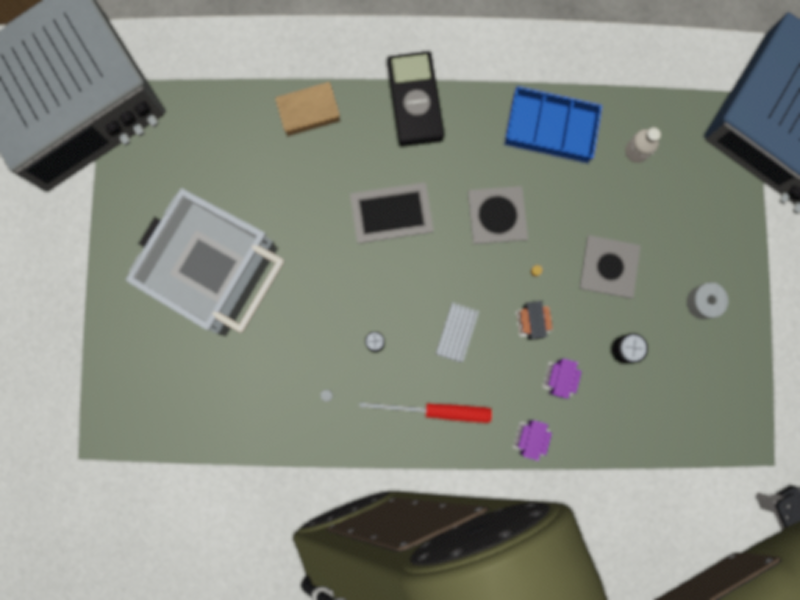

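The top view (512-px coordinates) shows these things:
- **Large capacitor:** (404,222). The grey spool at (454,192) resembles it.
- **Small capacitor:** (240,218). The small disc at (208,253) resembles it.
- **Heat sink:** (293,212).
- **Transformer:** copper and dark steel, (343,205). The purple look-alikes are at (361,242) and (342,281).
- **Pads:** large round (318,137), small round (390,170), long (251,136).
- **Box:** around (130,168), bar at (163,190), guard closed.

Next I'll measure.

```bash
cat > h.py <<'E'
import numpy as np, cv2
from station import ctrl
def cam(n):
    c=ctrl.camera_params(n); f=192/np.tan(np.radians(c["vertical_fov"])/2)
    return np.array([[f,0,c["cx"]],[0,f,c["cy"]],[0,0,1]]),np.array(c["distortion"]),np.array(c["camera_from_world"])
def rays(n,uv):
    K,D,T=cam(n); q=cv2.undistortPoints(np.float64(uv).reshape(-1,1,2),K,D).reshape(-1,2)
    return np.c_[q,np.ones(len(q))],T
def onplane(n,uv,z):
    r,T=rays(n,uv); R,t=T[:3,:3],T[:3,3]; c=-R.T@t; w=r@R
    return c+w*((z-c[2])/w[:,2])[:,None]
def cloud(n,d):
    v,u=np.mgrid[:384,:512]; r,T=rays(n,np.stack([u,v],-1).reshape(-1,2)); P=r*d.reshape(-1,1)
    return ((P-T[:3,3])@T[:3,:3]).reshape(384,512,3)
def proj(n,X):
    K,D,T=cam(n); return cv2.projectPoints(np.float64(X).reshape(-1,3),cv2.Rodrigues(T[:3,:3])[0],T[:3,3],K,D)[0].reshape(-1,2)
def ortho(n,p,z,x0,x1,y0,y1,s=1000):
    # rows: x decreasing, cols: y decreasing
    X,Y=np.meshgrid(np.arange(x1,x0,-1/s),np.arange(y1,y0,-1/s),indexing="ij")
    m=proj(n,np.stack([X,Y,np.full_like(X,z)],-1)).reshape(X.shape+(2,)).astype(np.float32)
    return cv2.remap(p,m[...,0],m[...,1],cv2.INTER_LINEAR)
E
python3 - <<'E'
from h import *
for n in("top","scene"):
    a=np.load(n+"0.npz"); d=a["d"]; P=cloud(n,d); hsv=cv2.cvtColor(a["p"],cv2.COLOR_RGB2HSV)
    print(n,"table z", np.round(np.median(P[...,2][(abs(P[...,0]-.5)<.1)&(abs(P[...,1])<.2)&(abs(P[...,2])<.01)]),4))
    for name,uv,h in [("large",(404,222),.05),("small",(240,218),.046),("sink",(293,212),.035),("trafo",(343,205),.042),("lpad",(318,137),.006),("spad",(390,170),.006),("long",(251,136),.006),("bar",(163,190),.065)]:
        g=onplane("top",[uv],h)[0]
        m=(np.linalg.norm(P[...,:2]-g[:2],axis=-1)<.06)&(d>0)
        zz=P[...,2][m]; 
        mm=m&(abs(P[...,2]-h)<(.004 if h>.01 else .0025))
        k,l,s,c=cv2.connectedComponentsWithStats(mm.astype(np.uint8)); 
        if k<2: print(name,"none");continue
        i=1+np.argmax(s[1:,4]); X=P[l==i][:,:2].astype(np.float32)*1000
        r=cv2.minAreaRect(X); print(name,np.round(g[:2]*1000),"n",len(X),"med",np.round(X.mean(0),1),"rect",np.round(np.array(r[0]),1),np.round(r[1],1),round(r[2],1),"zmed",np.round(np.median(P[l==i][:,2]),4))
a=np.load("top0.npz"); o=ortho("top",a["p"],.035,.3,.72,-.32,.42); cv2.imwrite("pics/o35.png",o[:,:,::-1]); print(o.shape)
E
```

```text
top table z 0.0003
large [ 424. -327.] n 235 med [ 424.4 -329.3] rect [ 424.1 -328.7] [41.8 43.7] 29.5 zmed 0.0491
small [430.  55.] n 111 med [430.8  57.5] rect [431.4  57.7] [27.7 27.9] 44.8 zmed 0.0455
sink [446. -68.] n 47 med [442.5 -76.1] rect [443.3 -76.2] [ 3.2 77.1] 72.7 zmed 0.0344
trafo [ 463. -184.] n 279 med [ 465.7 -184.6] rect [ 465.7 -184.4] [56.3 43.4] 11.6 zmed 0.0412
lpad [ 633. -132.] n 720 med [ 633.3 -131.3] rect [ 632.8 -131.8] [88.1 88.5] 6.2 zmed 0.0055
spad [ 554. -309.] n 781 med [ 552.6 -309.1] rect [ 554.7 -309.9] [90.  93.4] 83.4 zmed 0.0056
long [633.  32.] n 658 med [634.1  30.1] rect [634.9  33.3] [ 83.2 116.4] 12.6 zmed 0.0053
bar [490. 232.] n 25 med [522.1 243.1] rect [522.3 242.8] [ 4.7 32. ] 61.3 zmed 0.0626
scene table z 0.002
large [ 424. -327.] n 101 med [ 429.2 -326.2] rect [ 429.3 -326.7] [40.4 41.6] 34.4 zmed 0.0499
small [430.  55.] n 84 med [434.4  59.5] rect [434.1  57.7] [27.5 28.4] 18.6 zmed 0.0469
sink [446. -68.] n 345 med [449.8 -65.3] rect [447.7 -66.3] [45.5 81.6] 71.4 zmed 0.0355
trafo [ 463. -184.] n 175 med [ 469.4 -182.2] rect [ 467.2 -184.6] [58.4 45.3] 3.7 zmed 0.0428
lpad [ 633. -132.] n 723 med [ 636.4 -131.1] rect [ 632.5 -133.5] [ 96.5 100.1] 7.0 zmed 0.0061
spad [ 554. -309.] n 469 med [ 556.4 -308.9] rect [ 556.3 -309.3] [100.3 100.5] 86.6 zmed 0.0066
long [633.  32.] n 1076 med [636.1  33.3] rect [633.9  32.9] [ 88.9 117.9] 11.9 zmed 0.0055
bar none
(420, 740, 3)
```

View pics/o35.png

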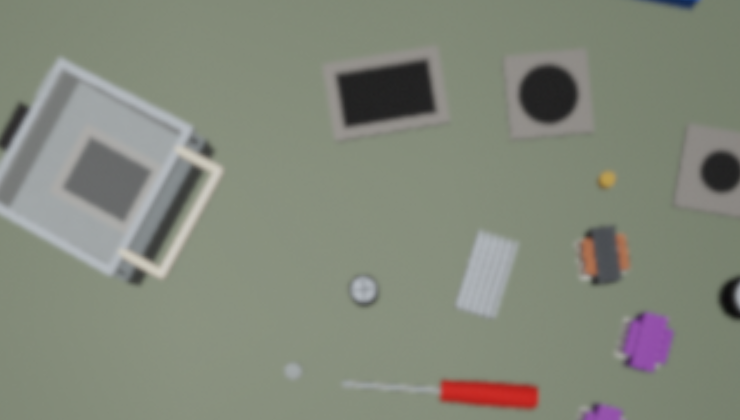

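```bash
cat > seg.py <<'E'
from h import *
def seg(n,p,name,c,z,fn,R=.07,s=2000):
    x,y=c; o=ortho(n,p,z,x-R,x+R,y-R,y+R,s); hsv=cv2.cvtColor(o,cv2.COLOR_RGB2HSV).astype(int)
    m=fn(hsv,o.astype(int)).astype(np.uint8); m=cv2.morphologyEx(m,cv2.MORPH_OPEN,np.ones((3,3)))
    k,l,st,ce=cv2.connectedComponentsWithStats(m)
    if k<2: print(n,name,"none"); return
    h=m.shape[0]/2; i=max(range(1,k),key=lambda i: st[i,4]/(1+(np.hypot(*(ce[i]-h))/ (h/2))**2))
    cs,_=cv2.findContours((l==i).astype(np.uint8),cv2.RETR_EXTERNAL,cv2.CHAIN_APPROX_NONE); C=max(cs,key=len)[:,0]
    W=np.c_[x+R-(C[:,1]+.5)/s,y+R-(C[:,0]+.5)/s].astype(np.float32)*1000
    r=cv2.minAreaRect(W); b=cv2.boxPoints(r); e=[b[1]-b[0],b[2]-b[1]]; e=max(e,key=np.linalg.norm)
    yaw=(np.degrees(np.arctan2(e[1],e[0]))+90)%180-90
    M=cv2.moments(W); 
    print(n,name,"cen",np.round([M["m10"]/M["m00"],M["m01"]/M["m00"]],1),"rect",np.round(r[0],1),np.round(sorted(r[1]),1),"long yaw",round(yaw,1))
dark=lambda h,o:(h[...,2]<70)
bright=lambda h,o:(h[...,2]>150)&(h[...,1]<40)
orange=lambda h,o:(h[...,0]<20)&(h[...,1]>90)
core=lambda h,o:(h[...,2]<95)&(h[...,1]<80)
E
python3 - <<'E'
from seg import *
for n in("top","scene"):
    p=np.load(n+"0.npz")["p"]
    seg(n,p,"large",(.424,-.328),.05,bright,.045); seg(n,p,"small",(.431,.057),.046,bright,.035)
    seg(n,p,"sink",(.446,-.067),.035,bright,.06)
    seg(n,p,"core",(.466,-.184),.042,core,.05); seg(n,p,"wind",(.466,-.184),.038,orange,.05)
    for nm,c in(("lpad",(.633,-.132)),("spad",(.555,-.31)),("long",(.634,.033))): seg(n,p,nm,c,.0045,dark,.06)
    P=cloud(n,np.load(n+"0.npz")["d"])
p=np.load("top0.npz")["p"]; o=ortho("top",p,.064,.42,.70,.16,.46,2500)
o2=ortho("scene",np.load("scene0.npz")["p"],.064,.42,.70,.16,.46,1400); 
o=cv2.resize(o,(400,373)); o2=cv2.resize(o2,(400,373)); cv2.imwrite("pics/box.png",np.hstack([o,o2])[:,:,::-1])
E
```

```text
top large cen [ 423.6 -330.4] rect [ 423.5 -330.2] [35.  35.5] long yaw 0.0
top small cen [430.3  56.6] rect [430.5  56.5] [22.5 22.5] long yaw 0.0
top sink cen [445.8 -66.9] rect [445.6 -66.7] [45.2 82.7] long yaw -17.3
top core cen [ 463.8 -183.5] rect [ 463.6 -181.3] [28.2 55.2] long yaw 7.9
top wind cen [ 463.5 -168.6] rect [ 463.6 -168.2] [13. 39.] long yaw 7.9
top lpad cen [ 633.3 -132.7] rect [ 633.4 -132.6] [56.6 56.9] long yaw 45.0
top spad cen [ 553.6 -310.5] rect [ 553.6 -310.4] [38.9 39.2] long yaw 45.0
top long cen [634.1  34. ] rect [634.1  33.9] [51.6 91.3] long yaw -80.5
scene large cen [ 415.3 -330.3] rect [ 414.8 -330. ] [15.8 31.7] long yaw 80.7
scene small cen [436.3  55.6] rect [436.4  55.1] [ 9.8 21.1] long yaw 88.2
scene sink cen [432.5 -75.8] rect [432.5 -75.8] [2.5 3. ] long yaw -90.0
scene core cen [ 469.9 -189.3] rect [ 466. -184.] [99.5 99.5] long yaw 0.0
scene wind cen [ 468.2 -165.6] rect [ 468.3 -165.2] [21.1 46.1] long yaw 10.0
scene lpad cen [ 633.9 -134.3] rect [ 633.9 -134.3] [60.9 62.3] long yaw -46.8
scene spad cen [ 553.7 -312.8] rect [ 553.5 -313.2] [43.  43.5] long yaw 0.0
scene long cen [634.9  32.8] rect [634.9  32.6] [57.4 97.4] long yaw -80.4
```

View pics/box.png

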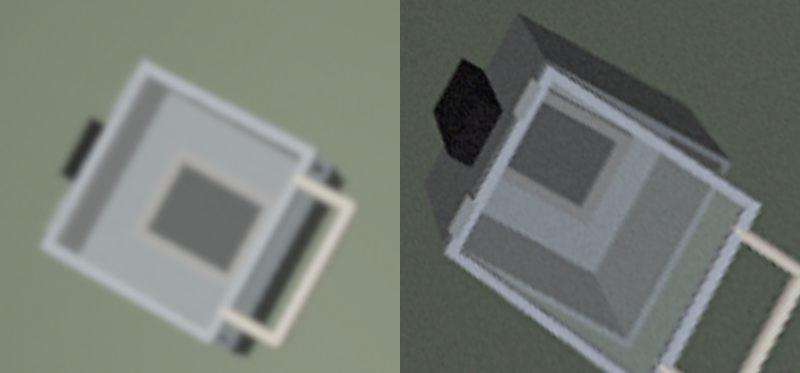

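The guard frame in the scene view (right half) sits off the box walls, so the guard starts ajar. I'll triangulate the bar and fit the nest.

```bash
python3 - <<'E'
from seg import *
def tri(uvt,uvs):
    A=[];B=[]
    for n,uv in(("top",uvt),("scene",uvs)):
        r,T=rays(n,[uv]); R,t=T[:3,:3],T[:3,3]
        x,y=r[0,:2]; A+= [R[0]-x*R[2],R[1]-y*R[2]]; B+=[x*t[2]-t[0],y*t[2]-t[1]]
    s=np.linalg.lstsq(np.array(A),np.array(B),rcond=None); return np.round(s[0]*1000,1),np.round(s[1],6)
print("bar net",tri((164,189),(319,220)))
for n in("top","scene"): print(n,[(r["score"],np.round(r["centre"],1)) for r in ctrl.place_of(n,"guard_bar")], [(r["score"],r["bbox"]) for r in ctrl.spot_in(n,"guard")])
a=np.load("top0.npz");p=a["p"]
nest=lambda h,o:(h[...,2]<118)
for z in(.0105,): seg("top",p,"nest",(.54,.30),z,nest,.05)
seg("scene",np.load("scene0.npz")["p"],"nest",(.54,.30),.0105,lambda h,o:h[...,2]<95,.05)
# white bar pixels
for n in("top","scene"):
    q=np.load(n+"0.npz"); P=cloud(n,q["d"]); h=q["p"].astype(int)
    reg=(slice(140,230),slice(60,200)) if n=="top" else (slice(200,330),slice(270,400))
    m=np.zeros((384,512),np.uint8); m[reg]=((h[...,0]-h[...,2]>12)&(h[...,0]>160))[reg]
    k,l,s,c=cv2.connectedComponentsWithStats(m); i=1+np.argmax(s[1:,4]); v,u=np.where(l==i)
    r=cv2.minAreaRect(np.c_[u,v].astype(np.float32)); print(n,"bar px",len(u),np.round(cv2.boxPoints(r),1).tolist(),"dvalid",(q["d"][l==i]>0).sum(),"z pct",np.round(np.percentile(P[l==i][:,2],[10,50,90]),3))
    Q=P[l==i]; Q=Q[np.argsort(Q[:,0])]; print(np.round(Q[::8]*1000).astype(int).tolist())
E
```

```text
bar net (array([485.9, 223.3, 112.2]), array([8.e-06]))
top [(0.92, array([163.8, 188.9]))] [(0.71, [133.1, 167.4, 104.4, 90.1])]
scene [(0.84, array([319. , 220.3]))] [(0.49, [232.2, 188.9, 36.2, 24.9]), (0.19, [275.1, 206.0, 10.7, 22.2])]
top nest cen [544.8 317.6] rect [544.7 319.1] [55.  66.9] long yaw 60.9
scene nest cen [544.6 315.9] rect [544.4 317.2] [59.9 67.5] long yaw 61.1
top bar px 251 [[137.0, 202.6999969482422], [165.3000030517578, 155.89999389648438], [182.3000030517578, 166.1999969482422], [154.0, 213.0]] dvalid 250 z pct [0.104 0.111 0.114]
[[358, 35, 1162], [440, 249, 113], [443, 256, 110], [445, 251, 112], [447, 263, 110], [449, 258, 112], [449, 252, 110], [451, 270, 108], [454, 261, 109], [456, 277, 106], [458, 280, 106], [460, 277, 108], [464, 265, -1], [469, 223, 117], [476, 228, 114], [480, 226, 113], [487, 221, 114], [494, 208, 114], [501, 244, 2], [508, 240, 0], [516, 196, 111], [525, 192, 111], [534, 197, 110], [538, 192, 113], [541, 201, 112], [543, 202, 111], [545, 206, 111], [547, 217, 102], [548, 218, 106], [550, 209, 107], [554, 226, 101], [557, 221, 107]]
scene bar px 84 [[317.6000061035156, 217.89999389648438], [322.8999938964844, 205.89999389648438], [353.20001220703125, 219.3000030517578], [347.79998779296875, 231.39999389648438]] dvalid 84 z pct [0.107 0.114 0.116]
[[442, 247, 115], [446, 247, 115], [450, 260, 114], [452, 254, 115], [454, 235, 116], [457, 240, 115], [459, 267, 108], [462, 274, 109], [465, 282, 106], [473, 231, 114], [480, 223, 117]]
```

```bash
cat > go.py <<'E'
import sys
from h import *
def go(x,y,z,yaw=None):
    o=ctrl.get_obs(); p=o["ee_pos"]; a=o["eef_rot"][2]
    yaw=a if yaw is None else yaw
    w=-((yaw-a+np.pi)%(2*np.pi)-np.pi); d=np.array([x,y,z])-p
    c,s=np.cos(yaw),np.sin(yaw)
    print("turn wz %.3f then shift cm x %.2f y %.2f z %.2f"%(w,100*(c*d[0]+s*d[1]),100*(s*d[0]-c*d[1]),-100*d[2]),"| t %.1f q6aft %.2f"%(o["time_s"],np.arctan2(y,x)-yaw),"pose",np.round(p,4),np.round(o["eef_rot"],3),"w",round(o["grip_width"],4))
if __name__=="__main__": go(*map(float,sys.argv[1:]))
E
python3 - <<'E'
from seg import *
for i in range(2): 
  p=np.load("top0.npz")["p"]; seg("top",p,"nest",(.545,.32),.0105,lambda h,o:h[...,2]<(112,124)[i],.06)
  seg("scene",np.load("scene0.npz")["p"],"nest",(.545,.32),.0105,lambda h,o:h[...,2]<(90,105)[i],.06)
# depth check of the nest & box wall tops
P=cloud("top",np.load("top0.npz")["d"]); m=(np.hypot(P[...,0]-.545,P[...,1]-.32)<.2)
print(np.histogram(P[...,2][m],bins=np.arange(-.005,.13,.01)))
for nm,(lo,hi) in dict(front=(.105,.125)).items():
    k=m&(P[...,2]>lo)&(P[...,2]<hi); print(nm,np.round(cv2.minAreaRect((P[k][:,:2]*1000).astype(np.float32))[0],1),k.sum(),np.round(P[k].mean(0),4))
E
python3 go.py .487 .221 .17 1.05
```

```text
top nest cen [544.7 319.1] rect [544.7 319.1] [53.  64.8] long yaw 60.9
scene nest cen [544.6 317.4] rect [544.6 317.3] [58.8 67. ] long yaw 61.1
top nest cen [544.7 319.1] rect [544.7 319.1] [56.5 68.4] long yaw 61.0
scene nest cen [544.2 317. ] rect [544.3 316.9] [61.1 68.9] long yaw 60.8
(array([14231,   339,    59,    53,    64,   180,   185,   976,  1184,
        1207,   938,   374,    59]), array([-0.005,  0.005,  0.015,  0.025,  0.035,  0.045,  0.055,  0.065,
        0.075,  0.085,  0.095,  0.105,  0.115,  0.125]))
front [500.6 238.6] 433 [0.4939 0.2273 0.1113]
turn wz -2.167 then shift cm x 74.29 y -14.26 z 3.54 | t 1.2 q6aft -0.62 pose [ 0.2411 -0.4943  0.2054] [ 3.142 -0.    -1.117] w 0.0941
```

```bash
python3 -m inch '[0,0,0,0,0,-0.182,0.36,0,0,0,0,0,-0.182,0.36,0,0,0,0,0,-0.182,0.36,0,0,0,0,0,-0.182,0.36,0,0,0,0,0,-0.182,0.36,0,0,0,0,0,-0.182,0.36,0,0,0,0,0,-0.182,0.36,0,0,0,0,0,-0.182,0.36,0,0,0,0,0,-0.182,0.36,0,0,0,0,0,-0.182,0.36,0,0,0,0,0,-0.182,0.36,0,0,0,0,0,-0.182,0.36]' 10; python3 go.py .4865 .219 .17 1.064
```

```text
time_s: 2.7
ee_pos: [0.2411, -0.4943, 0.2054]
eef_rot: [-3.142, 0.0, 1.073]
force: [-0.1, 0.0, -0.6]
grip_width: 0.0341
turn wz 0.009 then shift cm x 74.28 y -13.17 z 3.54 | t 2.7 q6aft -0.64 pose [ 0.2411 -0.4943  0.2054] [-3.142  0.     1.073] w 0.0341
```

```bash
python3 -m inch '[0,0,0,0,0,0.009,0.36,4.95,-0.88,0,0,0,0,0.36,4.95,-0.88,0,0,0,0,0.36,4.95,-0.88,0,0,0,0,0.36,4.95,-0.88,0,0,0,0,0.36,4.95,-0.88,0,0,0,0,0.36,4.95,-0.88,0,0,0,0,0.36,4.95,-0.88,0,0,0,0,0.36,4.95,-0.88,0,0,0,0,0.36,4.95,-0.88,0,0,0,0,0.36,4.95,-0.88,0,0,0,0,0.36,4.95,-0.88,0,0,0,0,0.36,4.95,-0.88,0,0,0,0,0.36,4.95,-0.88,0,0,0,0,0.36,4.95,-0.88,0,0,0,0,0.36,4.95,-0.88,2,0,0,0,0.36,0,0,1.5,0,0,0,0.36,0,0,0,0,0,0,0.36]'; python3 - <<'E'
from h import *
from go import go
go(.4865,.219,.093,1.064)
p,d=ctrl.camera("scene"); cv2.imwrite("pics/s1.png",cv2.resize(p[150:330,250:450,::-1],None,fx=3.3,fy=3.3))
E
```

```text
time_s: 4.95
ee_pos: [0.4897, 0.2168, 0.1694]
eef_rot: [-3.14, 0.002, 1.055]
force: [-0.6, -0.6, 0.6]
grip_width: 0.0339
turn wz -0.009 then shift cm x 0.03 y -0.38 z 7.64 | t 5.0 q6aft -0.64 pose [0.4897 0.2168 0.1694] [-3.140e+00  2.000e-03  1.055e+00] w 0.0339
```

View pics/s1.png

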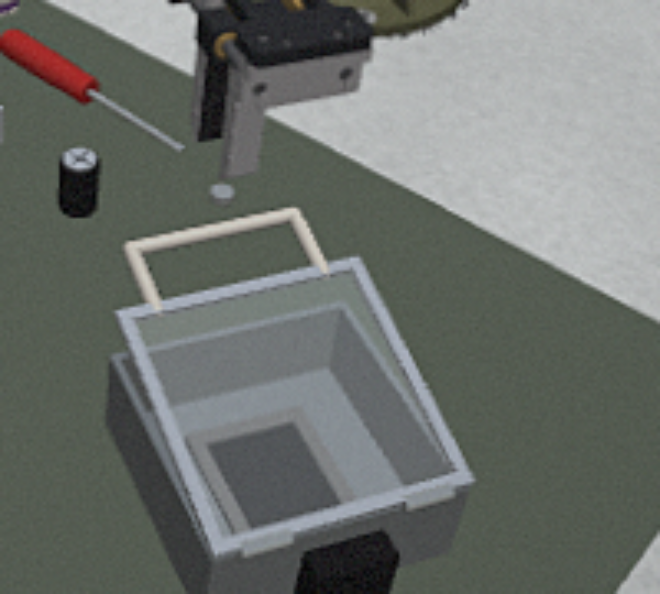

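The gripper is over the bar's middle (bar at crop (212,225), fingers at (240,170) and (210,135)). The guard is ajar by about 0.24 rad. I'll descend and grip.

```bash
python3 -m inch '[0,-0.35,1.3,0,0,-0.009,0.36,0,0,1.3,0,0,0,0.36,0,0,1.3,0,0,0,0.36,0,0,1.3,0,0,0,0.36,0,0,1.3,0,0,0,0.36,0,0,1.2,0,0,0,0.36,0,0,0,0,0,0,0,0,0,0,0,0,0,0,0,0,0,0,0,0,0,0,0,0,0,0,0,0]' 10; python3 go.py .4865 .219 .093 1.064
```

```text
time_s: 6.25
ee_pos: [0.4871, 0.2185, 0.0937]
eef_rot: [3.141, 0.001, 1.067]
force: [-3.2, -5.9, 1.2]
grip_width: 0.0097
turn wz 0.003 then shift cm x 0.01 y -0.08 z 0.07 | t 6.2 q6aft -0.64 pose [0.4871 0.2185 0.0937] [3.141e+00 1.000e-03 1.067e+00] w 0.0097
```

```bash
python3 - <<'E'
import numpy as np
t=.245+.07*np.arange(21)
print(np.c_[20.2*-np.diff(np.cos(t)),-20.2*np.diff(np.sin(t))].round(2).tolist())
E
```

```text
[[0.39, -1.36], [0.48, -1.33], [0.58, -1.29], [0.67, -1.25], [0.75, -1.2], [0.83, -1.14], [0.91, -1.08], [0.98, -1.01], [1.05, -0.94], [1.12, -0.87], [1.17, -0.79], [1.23, -0.7], [1.27, -0.62], [1.31, -0.53], [1.35, -0.43], [1.37, -0.34], [1.39, -0.24], [1.41, -0.14], [1.41, -0.04], [1.41, 0.06]]
```

```bash
python3 -m inch '[0.39,0,-1.36,0,0,0,0,0.48,0,-1.33,0,0,0,0,0.58,0,-1.29,0,0,0,0,0.67,0,-1.25,0,0,0,0,0.75,0,-1.2,0,0,0,0,0.83,0,-1.14,0,0,0,0,0.91,0,-1.08,0,0,0,0,0.98,0,-1.01,0,0,0,0,1.05,0,-0.94,0,0,0,0,1.12,0,-0.87,0,0,0,0]'; python3 -m inch '[1.17,0,-0.79,0,0,0,0,1.23,0,-0.7,0,0,0,0,1.27,0,-0.62,0,0,0,0,1.31,0,-0.53,0,0,0,0,1.35,0,-0.43,0,0,0,0,1.37,0,-0.34,0,0,0,0,1.39,0,-0.24,0,0,0,0,1.41,0,-0.14,0,0,0,0,1.41,0,-0.04,0,0,0,0,1.41,0,0.06,0,0,0,0,0,0,0,0,0,0,0]'
```

```text
time_s: 7.5
ee_pos: [0.525, 0.2862, 0.2103]
eef_rot: [3.14, 0.001, 1.066]
force: [-2.3, -9.6, 8.9]
grip_width: 0.0097
time_s: 8.88
ee_pos: [0.5896, 0.4042, 0.2464]
eef_rot: [3.14, -0.002, 1.067]
force: [2.8, -0.2, 3.9]
grip_width: 0.0095
```

```bash
python3 -m inch '[0,0,0,0,0,0,0.4,0,0,0,0,0,0,0.4,0,0,0,0,0,0,0.4,0,0,-2,0,0,0,0.4,0,0,-3,0,0,0,0.4,-1,0,0,0,0,0,0.4]'; python3 go.py .45 -.1 .25 1.067
```

```text
time_s: 9.62
ee_pos: [0.5845, 0.3953, 0.2983]
eef_rot: [3.14, -0.003, 1.067]
force: [0.4, -0.4, -0.5]
grip_width: 0.0379
turn wz 0.000 then shift cm x -49.87 y 12.13 z 4.83 | t 9.6 q6aft -1.29 pose [0.5845 0.3953 0.2983] [ 3.140e+00 -3.000e-03  1.067e+00] w 0.0379
```

```bash
python3 -m inch '[-5,1.2,0,0,0,0,0.4,-5,1.2,0,0,0,0,0.4,-5,1.2,0.3,0,0,0,0.4,-5,1.2,0.5,0,0,0,1,-5,1.2,0.5,0,0,0,1,-5,1.2,0.5,0,0,0,1,-5,1.2,0.5,0,0,0,1,-5,1.2,0.5,0,0,0,1,-5,1.2,0.5,0,0,0,1,-5,1.2,0.5,0,0,0,1]';python3 -m inch '[0,0,0,0,0,0.179,1,0,0,0,0,0,0.179,1,0,0,0,0,0,0.179,1,0,0,0,0,0,0.179,1,0,0,0,0,0,0.179,1,0,0,0,0,0,0.179,1,0,0,0,0,0,0.179,1,0,0,0,0,0,0.179,1,0,0,0,0,0,0.179,1,0,0,0,0,0,0.179,1,0,0,0,0,0,0.179,1,0,0,0,0,0,0.179,1,0,0,0,0,0,0.179,1,0,0,0,0,0,0.179,1]'
python3 - <<'E'
from seg import *
from go import go
S,ds=ctrl.camera("scene"); T,dt=ctrl.camera("top"); np.savez("s2.npz",S=S,T=T,ds=ds,dt=dt)
for n,p in(("top",T),("scene",S)):
    print(n,[(round(r["score"],2),np.round(r["centre"],1)) for r in ctrl.place_of(n,"transformer_mid")],[(round(r["score"],2),np.round(r["centre"],1)) for r in ctrl.place_of(n,"box_nest_floor")])
for v in(80,95): seg("scene",S,"nest",(.545,.32),.0105,lambda h,o:h[...,2]<v,.06); seg("top",T,"nest",(.545,.32),.0105,lambda h,o:h[...,2]<v,.06)
s=cv2.resize(S[130:350,130:420,::-1],(540,410)); a=cv2.resize(ortho("scene",S,.042,.42,.51,-.23,-.14,4000),(260,205)); b=cv2.resize(ortho("top",np.load("top0.npz")["p"],.042,.42,.51,-.23,-.14,4000),(260,205))
cv2.imwrite("pics/s2.png",np.hstack([s,np.vstack([a,b])[:,:,::-1]]))
go(.466,-.184,.1,-1.433)
E
```

```text
time_s: 10.88
ee_pos: [0.4471, -0.1022, 0.2579]
eef_rot: [3.141, -0.0, 1.067]
force: [0.8, 0.3, -0.5]
grip_width: 0.0944
time_s: 12.62
ee_pos: [0.4478, -0.1007, 0.2579]
eef_rot: [-3.141, 0.0, -1.445]
force: [0.7, 0.4, -0.6]
grip_width: 0.0939
top [(0.53, array([357.9, 243.4])), (0.41, array([341.2, 206.5]))] [(0.65, array([132.7, 172. ])), (0.35, array([252.4, 138.2])), (0.32, array([317.6, 134.4]))]
scene [(0.94, array([195.2, 175.2])), (0.59, array([247.3, 146.2])), (0.55, array([211.4, 154.1]))] [(0.78, array([333.2, 295.7]))]
scene nest cen [542.7 326.3] rect [545.  318.5] [60.9 72.1] long yaw 60.9
top nest cen [544.6 319.1] rect [544.7 319.1] [56.1 68.1] long yaw 61.2
scene nest cen [542.3 326.2] rect [544.7 318.1] [64.2 74.2] long yaw 61.1
top nest cen [544.7 319.1] rect [544.7 319.1] [57.8 69.8] long yaw 61.1
turn wz -0.003 then shift cm x 8.49 y -0.65 z 15.79 | t 12.9 q6aft 1.06 pose [ 0.4479 -0.1008  0.2579] [-3.142  0.    -1.436] w 0.0941
```

View pics/s2.png

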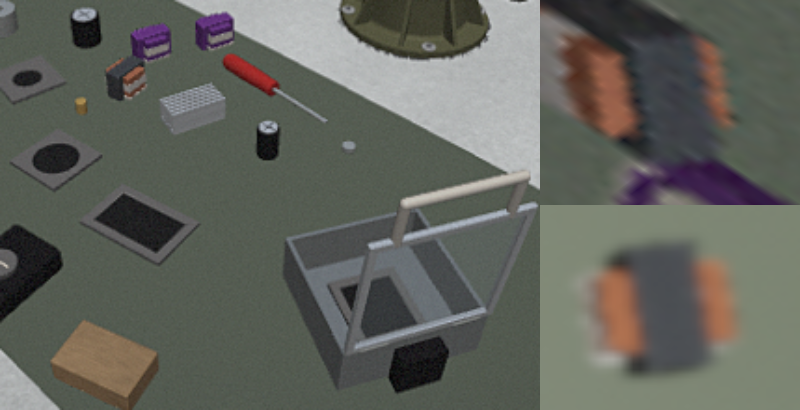

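```bash
python3 go.py .466 -.185 .009 -1.45; python3 -m inch '[2.1,0,1,0,0,0.012,1,2.1,0,2.5,0,0,0,1,2.1,0,2.5,0,0,0,1,2.1,0,2.5,0,0,0,1,0,-0.65,2.5,0,0,0,1,0,0,2.5,0,0,0,1,0,0,2.3,0,0,0,1,0,0,0,0,0,0,1]'; python3 go.py .466 -.185 .009 -1.45
```

```text
turn wz 0.014 then shift cm x 8.58 y -0.78 z 24.89 | t 12.9 q6aft 1.07 pose [ 0.4479 -0.1008  0.2579] [-3.142  0.    -1.436] w 0.0941
time_s: 13.92
ee_pos: [0.464, -0.1831, 0.0987]
eef_rot: [3.139, 0.002, -1.449]
force: [0.4, 0.1, -0.6]
grip_width: 0.094
turn wz 0.001 then shift cm x 0.22 y -0.18 z 8.97 | t 13.9 q6aft 1.07 pose [ 0.464  -0.1831  0.0987] [ 3.139e+00  2.000e-03 -1.449e+00] w 0.094
```

```bash
python3 -m inch '[0.2,-0.18,1.6,0,0,0,1,0,0,1.6,0,0,0,1,0,0,1.6,0,0,0,1,0,0,1.6,0,0,0,1,0,0,1.4,0,0,0,1,0,0,1.17,0,0,0,1,0,0,0,0,0,0,1,0,0,0,0,0,0,0.3,0,0,0,0,0,0,0.3,0,0,0,0,0,0,0.3,0,0,0,0,0,0,0.3,0,0,0,0,0,0,0.3]' 20; python3 go.py .466 -.185 .009 -1.45
```

```text
time_s: 15.42
ee_pos: [0.4668, -0.1852, 0.0102]
eef_rot: [-3.141, -0.0, -1.451]
force: [0.4, -0.0, 0.3]
grip_width: 0.0474
turn wz -0.001 then shift cm x -0.03 y 0.07 z 0.12 | t 15.4 q6aft 1.07 pose [ 0.4668 -0.1852  0.0102] [-3.141 -0.    -1.451] w 0.0474
```

```bash
python3 -m inch '[0,0,0,0,0,0,0.3,0,0,0,0,0,0,0.3,0,0,0,0,0,0,0.3]'; python3 -m inch '[0,0,-1,0,0,0,0.3,0,0,-2,0,0,0,0.3,0,0,-3,0,0,0,0.3,0,0,-4,0,0,0,0.3,0,0,-4,0,0,0,0.3,0,0,-4,0,0,0,0.3,0,0,0,0,0,0,0.3]'
python3 go.py .5447 .3187 .17 -.505
```

```text
time_s: 15.8
ee_pos: [0.4667, -0.1852, 0.0102]
eef_rot: [-3.142, 0.0, -1.451]
force: [-0.2, 1.4, 1.9]
grip_width: 0.0438
time_s: 16.68
ee_pos: [0.4676, -0.1856, 0.1931]
eef_rot: [-3.137, -0.003, -1.451]
force: [-0.2, 0.5, -3.9]
grip_width: 0.044
turn wz -0.946 then shift cm x -17.65 y -47.87 z 2.31 | t 16.7 q6aft 1.03 pose [ 0.4676 -0.1856  0.1931] [-3.137e+00 -3.000e-03 -1.451e+00] w 0.044
```

```bash
python3 -m inch '[0,0,0,0,0,-0.158,0.3,0,0,0,0,0,-0.158,0.3,0,0,0,0,0,-0.158,0.3,0,0,0,0,0,-0.158,0.3,0,0,0,0,0,-0.158,0.3,0,0,0,0,0,-0.156,0.3,-1.47,-4,0,0,0,0,0.3,-1.47,-4,0,0,0,0,0.3,-1.47,-4,0,0,0,0,0.3,-1.47,-4,0,0,0,0,0.3,-1.47,-4,0,0,0,0,0.3,-1.47,-4,0,0,0,0,0.3,-1.47,-4,0,0,0,0,0.3,-1.47,-4,0,0,0,0,0.3,-1.47,-4,0,0,0,0,0.3,-1.47,-4,0,0,0,0,0.3,-1.47,-4,0,0,0,0,0.3,-1.47,-3.87,0,0,0,0,0.3,0,0,0,0,0,0,0.3]'
python3 - <<'E'
from h import *
from go import go
S,ds=ctrl.camera("scene"); cv2.imwrite("pics/s3.png",cv2.resize(S[130:330,230:430,::-1],None,fx=2.6,fy=2.6)); go(.5447,.3187,.02,-.505)
E
```

```text
time_s: 19.05
ee_pos: [0.543, 0.3211, 0.1878]
eef_rot: [3.139, 0.002, -0.502]
force: [-0.3, -0.5, -4.1]
grip_width: 0.0442
turn wz 0.002 then shift cm x 0.17 y 0.01 z 16.81 | t 19.1 q6aft 1.03 pose [0.5432 0.3196 0.1881] [ 3.139e+00  2.000e-03 -5.030e-01] w 0.0437
```

View pics/s3.png

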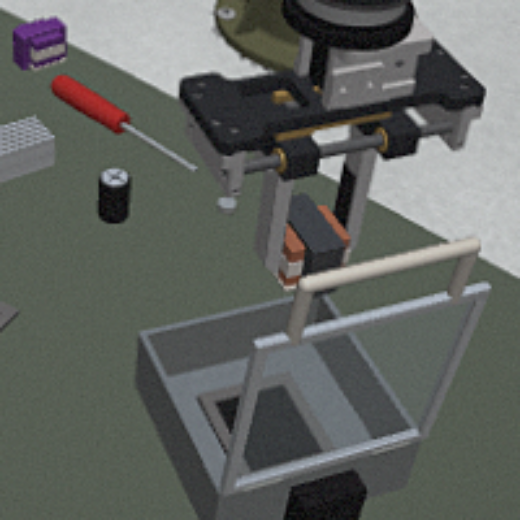

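The transformer is held level above the nest and the guard stands upright behind it. I'll lower it in.

```bash
python3 -m inch '[0.17,0,2,0,0,0,0.3,0,0,3,0,0,0,0.3,0,0,3,0,0,0,0.3,0,0,3,0,0,0,0.3,0,0,2,0,0,0,0.3,0,0,1.5,0,0,0,0.3,0,0,1,0,0,0,0.3,0,0,0,0,0,0,0.3]';python3 go.py .5447 .3187 .0195 -.505
```

```text
time_s: 20.1
ee_pos: [0.5454, 0.3182, 0.0349]
eef_rot: [3.141, 0.0, -0.505]
force: [-0.1, -0.6, -2.4]
grip_width: 0.0439
turn wz -0.000 then shift cm x -0.08 y -0.01 z 1.54 | t 20.1 q6aft 1.03 pose [0.5454 0.3182 0.0349] [ 3.141  0.    -0.505] w 0.0439
```

```bash
python3 -m inch '[-0.07,0,0.5,0,0,0,0.3,0,0,0.5,0,0,0,0.3,0,0,0.4,0,0,0,0.3,0,0,0.1,0,0,0,0.3,0,0,0,0,0,0,0.3]';python3 -m inch '[0,0,0,0,0,0,0.75,0,0,0,0,0,0,0.75,0,0,0,0,0,0,0.75,0,0,0,0,0,0,0.75,0,0,-2,0,0,0,0.75,0,0,-4,0,0,0,0.75,0,0,-5,0,0,0,0.75,0,0,-5,0,0,0,0.75,0,0,-4,0,0,0,0.75,0,0,0,0,0,0,0.75]'
python3 - <<'E'
from h import *
from go import go
S,ds=ctrl.camera("scene"); cv2.imwrite("pics/s4.png",cv2.resize(S[210:340,280:410,::-1],None,fx=4,fy=4)); go(.54,.15,.22,1.066)
E
```

```text
time_s: 20.72
ee_pos: [0.5448, 0.3186, 0.0201]
eef_rot: [3.142, 0.0, -0.505]
force: [-0.4, 0.4, -3.4]
grip_width: 0.0439
time_s: 21.98
ee_pos: [0.5457, 0.3191, 0.2253]
eef_rot: [-3.136, -0.004, -0.505]
force: [0.3, 0.2, -1.7]
grip_width: 0.0703
turn wz -1.571 then shift cm x -15.02 y 7.72 z 0.25 | t 22.0 q6aft -0.80 pose [0.5451 0.3188 0.2225] [-3.139e+00 -2.000e-03 -5.050e-01] w 0.0701
```

View pics/s4.png

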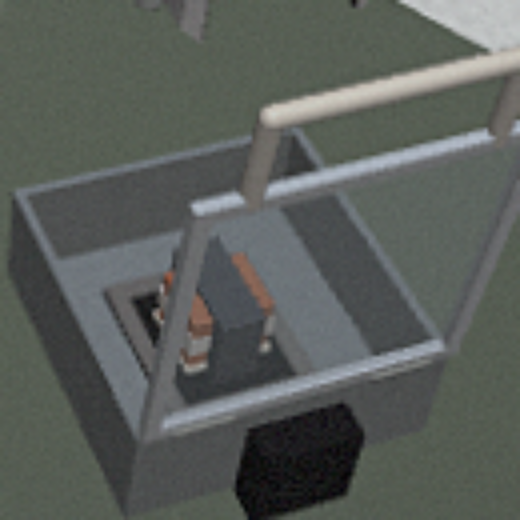

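Transformer is seated at crop (230,300), guard still up. Going back for the bar.

```bash
python3 -m inch '[0,0,-4,0,0,-0.1745,0.4,0,0,-4,0,0,-0.1745,0.4,0,0,0,0,0,-0.1745,0.4,0,0,0,0,0,-0.1745,0.4,0,0,0,0,0,-0.1745,0.4,0,0,0,0,0,-0.1745,0.4,0,0,0,0,0,-0.1745,0.4,0,0,0,0,0,-0.1745,0.4,0,0,0,0,0,-0.175,0.4,0,0,0,0,0,0,0.4]';python3 go.py .5896 .4042 .2464 1.066
```

```text
time_s: 23.28
ee_pos: [0.5446, 0.3185, 0.2994]
eef_rot: [-3.141, 0.001, 1.065]
force: [-0.9, 0.2, 0.1]
grip_width: 0.0374
turn wz -0.001 then shift cm x 9.68 y -0.20 z 5.30 | t 23.3 q6aft -0.47 pose [0.5446 0.3185 0.2994] [-3.141e+00  1.000e-03  1.065e+00] w 0.0374
```

```bash
python3 -m inch '[3,0,0,0,0,0,0.4,4,-0.2,0,0,0,0,0.4,2.68,0,0,0,0,0,0.4,0,0,0,0,0,0,0.4,0,0,1.5,0,0,0,0.4,0,0,2,0,0,0,0.4,0,0,1.8,0,0,0,0.4,0,0,0,0,0,0,0.4,0,0,0,0,0,0,0,0,0,0,0,0,0,0,0,0,0,0,0,0,0,0,0,0,0,0,0,0]' 10;python3 - <<'E'
import numpy as np
t=.245-.049*np.arange(6)
print(np.c_[20.2*-np.diff(np.cos(t)),-20.2*np.diff(np.sin(t))].round(2).tolist())
E
```

```text
time_s: 24.78
ee_pos: [0.59, 0.4043, 0.2476]
eef_rot: [3.141, -0.0, 1.066]
force: [-0.8, -0.5, 2.4]
grip_width: 0.0092
[[-0.22, 0.97], [-0.17, 0.98], [-0.12, 0.98], [-0.07, 0.99], [-0.02, 0.99]]
```

Gripped (9.2 mm). Reverse arc.

```bash
python3 -m inch '[-1.41,0,-0.06,0,0,0,0,-1.41,0,0.04,0,0,0,0,-1.41,0,0.14,0,0,0,0,-1.39,0,0.24,0,0,0,0,-1.37,0,0.34,0,0,0,0,-1.35,0,0.43,0,0,0,0,-1.31,0,0.53,0,0,0,0,-1.27,0,0.62,0,0,0,0,-1.23,0,0.7,0,0,0,0,-1.17,0,0.79,0,0,0,0]';python3 -m inch '[-1.12,0,0.87,0,0,0,0,-1.05,0,0.94,0,0,0,0,-0.98,0,1.01,0,0,0,0,-0.91,0,1.08,0,0,0,0,-0.83,0,1.14,0,0,0,0,-0.75,0,1.2,0,0,0,0,-0.67,0,1.25,0,0,0,0,-0.58,0,1.29,0,0,0,0,-0.48,0,1.33,0,0,0,0,-0.39,0,1.36,0,0,0,0,0,0,0,0,0,0,0]'
```

```text
time_s: 26.02
ee_pos: [0.5253, 0.2877, 0.2097]
eef_rot: [3.141, -0.001, 1.066]
force: [0.6, 1.9, 1.2]
grip_width: 0.0096
time_s: 27.4
ee_pos: [0.4876, 0.2194, 0.0935]
eef_rot: [-3.141, 0.001, 1.066]
force: [0.5, -1.3, -1.0]
grip_width: 0.0095
```

```bash
python3 -m inch '[-0.22,0,0.97,0,0,0,0,-0.17,0,0.98,0,0,0,0,-0.12,0,0.98,0,0,0,0,-0.07,0,0.99,0,0,0,0,0,0,0,0,0,0,0]'
```

```text
time_s: 28.02
ee_pos: [0.4848, 0.2144, 0.0548]
eef_rot: [-3.141, 0.001, 1.066]
force: [-1.9, -4.8, -2.5]
grip_width: 0.0098
```

```bash
python3 -m inch '[0,0,0.4,0,0,0,0,0,0,0.3,0,0,0,0,0,0,0.15,0,0,0,0,0,0,0,0,0,0,0]'
```

```text
time_s: 28.52
ee_pos: [0.4847, 0.2141, 0.0469]
eef_rot: [-3.141, 0.002, 1.066]
force: [-3.0, -8.8, -2.4]
grip_width: 0.0098
```

```bash
python3 -m inch '[0,0,0.15,0,0,0,0,0,0,0.15,0,0,0,0,0,0,0,0,0,0,0]'; python3 -m inch '[0,0,0.15,0,0,0,0,0,0,0,0,0,0,0]'
```

```text
time_s: 28.9
ee_pos: [0.4847, 0.2141, 0.0439]
eef_rot: [-3.141, 0.002, 1.066]
force: [-3.3, -9.0, -1.2]
grip_width: 0.0096
time_s: 29.15
ee_pos: [0.4847, 0.2141, 0.0426]
eef_rot: [-3.141, 0.002, 1.066]
force: [-4.5, -9.1, 1.7]
grip_width: 0.0093
```

```bash
python3 -m inch '[0,0,0.15,0,0,0,0,0,0,0.1,0,0,0,0,0,0,0,0,0,0,0]'; python3 -m inch '[0,0,0,0,0,0,0.36,0,0,0,0,0,0,0.36,0,0,0,0,0,0,0.36,0,0,-2,0,0,0,0.36,0,0,-4,0,0,0,0.36,0,0,-4,0,0,0,0.36,0,0,-3,0,0,0,0.36,-5,0,-1,0,0,0,1,-5,0,0,0,0,0,1,0,0,0,0,0,0,1]'
python3 - <<'E'
from seg import *
from go import go
for n in("top","scene"):
    p,d=ctrl.camera(n); np.savez(f"{n}5.npz",p=p,d=d); P=cloud(n,d)
    # guard frame/bar/trafo heights
    e=np.array([.485,.875]); q=(P[...,:2]-[.5447,.3187])@e; l=(P[...,:2]-[.5447,.3187])@[-.875,.485]
    for nm,m in dict(bar=(abs(q+.122)<.006)&(abs(l)<.05),trafo=(abs(q)<.02)&(abs(l)<.008)).items(): print(n,nm,m.sum(),np.round(np.percentile(P[...,2][m],[10,50,90]),4))
    if n=="scene": cv2.imwrite("pics/s5.png",cv2.resize(p[190:350,270:430,::-1],None,fx=3,fy=3))
seg("top",np.load("top5.npz")["p"],"sink",(.446,-.067),.035,bright,.06)
go(.446,-.067,.15,-1.0)
E
```

```text
time_s: 29.52
ee_pos: [0.4851, 0.2139, 0.0412]
eef_rot: [3.141, 0.001, 1.066]
force: [-8.5, -13.2, 14.6]
grip_width: 0.0095
time_s: 30.78
ee_pos: [0.436, 0.1257, 0.1805]
eef_rot: [3.141, -0.001, 1.064]
force: [0.2, -0.1, -0.6]
grip_width: 0.0602Traceback (most recent call last):
  File "<stdin>", line 7, in <module>
    return _quantile_unchecked(
        a, q, axis, out, overwrite_input, method, keepdims, weights)
    return _ureduce(a,
                    func=_quantile_ureduce_func,
    ...<5 lines>...
                    overwrite_input=overwrite_input,
                    method=method)
    r = func(a, **kwargs)
    result = _quantile(arr,
                       quantiles=q,
    ...<2 lines>...
                       out=out,
                       weights=wgt)
    slices_having_nans = np.isnan(arr[-1, ...])
                                  ~~~^^^^^^^^^
IndexError: index -1 is out of bounds for axis 0 with size 0
```

```bash
python3 go.py .4465 -.0667 .1 1.265; python3 - <<'E'
from h import *
S,d=ctrl.camera("scene"); P=cloud("scene",d)
cv2.imwrite("pics/s5.png",cv2.resize(S[190:350,270:430,::-1],None,fx=3,fy=3))
e=np.array([.485,.875]); q=(P[...,:2]-[.5447,.3187])@e; l=(P[...,:2]-[.5447,.3187])@[-.875,.485]
for nm,m in dict(bar=(abs(q+.122)<.008)&(abs(l)<.05)&(P[...,2]>.03),trafo=(abs(q)<.02)&(abs(l)<.008)).items(): print(nm,m.sum(),np.round(np.percentile(P[...,2][m],[10,50,90]),4) if m.any() else 0)
E
```

```text
turn wz -0.201 then shift cm x -18.16 y 6.75 z 8.06 | t 30.8 q6aft -1.41 pose [0.4368 0.1267 0.1806] [ 3.141e+00 -1.000e-03  1.064e+00] w 0.0642
bar 219 [0.0651 0.0694 0.072 ]
trafo 129 [0.0669 0.0683 0.0697]
```

View pics/s5.png

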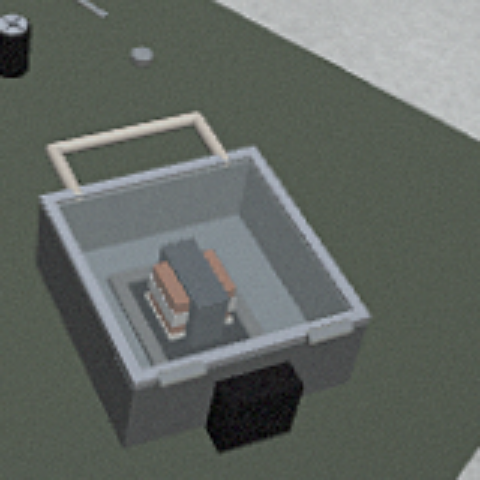

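The guard is closed: the bar's top reads 0.069 m against 0.070 nominal, and the transformer sits inside. Next the heat sink.

```bash
python3 -m inch '[0,0,0,0,0,-0.1,1,0,0,0,0,0,-0.1,1,-4.5,1.7,1,0,0,0,1,-4.5,1.7,2,0,0,0,1,-4.5,1.7,2,0,0,0,1,-4.66,1.65,2,0,0,0,1,0,0,0,0,0,0,1]'; python3 go.py .4465 -.0667 .009 1.265
```

```text
time_s: 31.75
ee_pos: [0.4467, -0.0678, 0.1085]
eef_rot: [-3.139, 0.0, 1.263]
force: [-0.6, 0.3, 0.6]
grip_width: 0.0942
turn wz -0.002 then shift cm x 0.10 y -0.05 z 9.95 | t 31.8 q6aft -1.41 pose [ 0.4467 -0.0678  0.1085] [-3.139  0.     1.263] w 0.0942
```

```bash
python3 -m inch '[0.1,0,2,0,0,0,1,0,0,2,0,0,0,1,0,0,2,0,0,0,1,0,0,2,0,0,0,1,0,0,1.2,0,0,0,1,0,0,0.75,0,0,0,1,0,0,0,0,0,0,0.3,0,0,0,0,0,0,0.3,0,0,0,0,0,0,0.3,0,0,0,0,0,0,0.3,0,0,0,0,0,0,0.3,0,0,0,0,0,0,0.3,0,0,0,0,0,0,0.3,0,0,0,0,0,0,0.3,0,0,0,0,0,0,0.3]' 15; python3 -m inch '[0,0,-1,0,0,0,0.3,0,0,-2,0,0,0,0.3,0,0,-3,0,0,0,0.3,0,0,-2,0,0,0,0.3,0,0,0,0,0,0,0.3]';python3 go.py .6345 .0335 .09 .167
```

```text
time_s: 33.62
ee_pos: [0.447, -0.0653, 0.0106]
eef_rot: [3.141, 0.0, 1.266]
force: [0.1, -1.1, 3.0]
grip_width: 0.04
time_s: 34.25
ee_pos: [0.4476, -0.0654, 0.0918]
eef_rot: [3.139, -0.0, 1.266]
force: [-0.2, -0.5, -2.6]
grip_width: 0.0396
turn wz 1.099 then shift cm x 20.08 y -6.65 z 0.18 | t 34.2 q6aft -0.11 pose [ 0.4476 -0.0654  0.0918] [ 3.139 -0.     1.266] w 0.0396
```

```bash
python3 -m inch '[0,0,0,0,0,0.157,0.3,0,0,0,0,0,0.157,0.3,0,0,0,0,0,0.157,0.3,0,0,0,0,0,0.157,0.3,0,0,0,0,0,0.157,0.3,0,0,0,0,0,0.157,0.3,0,0,0,0,0,0.157,0.3,4,-1.33,0,0,0,0,0.3,4,-1.33,0,0,0,0,0.3,4,-1.33,0,0,0,0,0.3,4,-1.33,0,0,0,0,0.3,4.08,-1.33,0,0,0,0,0.3,0,0,0,0,0,0,0.3,0,0,0,0,0,0,0.3]'
python3 - <<'E'
from h import *
from go import go
S,d=ctrl.camera("scene"); cv2.imwrite("pics/s6.png",cv2.resize(S[130:300,120:320,::-1],None,fx=3,fy=3)); go(.6345,.0335,.0145,.166)
E
```

```text
time_s: 36.0
ee_pos: [0.633, 0.0335, 0.0892]
eef_rot: [-3.141, 0.002, 0.167]
force: [0.6, -0.1, -1.7]
grip_width: 0.0402
turn wz 0.001 then shift cm x 0.15 y 0.00 z 7.52 | t 36.0 q6aft -0.11 pose [0.633  0.0333 0.0897] [-3.141e+00  2.000e-03  1.670e-01] w 0.0398
```

View pics/s6.png

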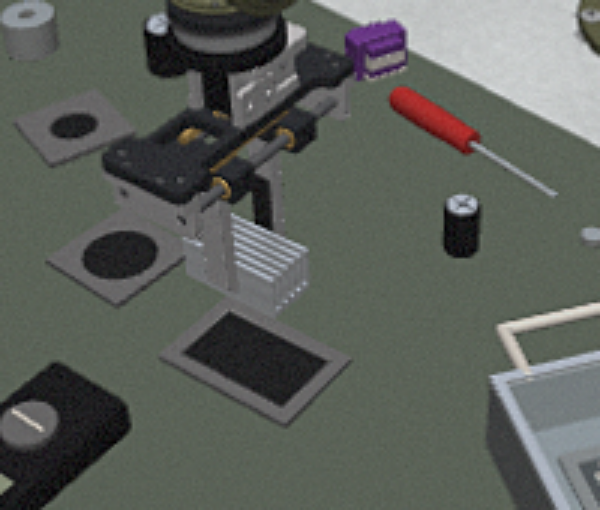

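```bash
python3 -m inch '[0.15,0,1.5,0,0,0,0.3,0,0,2,0,0,0,0.3,0,0,2,0,0,0,0.3,0,0,1,0,0,0,0.3,0,0,0.5,0,0,0,0.3,0,0,0.4,0,0,0,0.3,0,0,0.15,0,0,0,0.3,0,0,0,0,0,0,0.3]';python3 go.py .6345 .0335 .0138 .166
```

```text
time_s: 37.05
ee_pos: [0.6356, 0.0339, 0.0153]
eef_rot: [3.142, -0.0, 0.167]
force: [0.3, -0.8, -2.3]
grip_width: 0.04
turn wz 0.001 then shift cm x -0.11 y 0.02 z 0.15 | t 37.0 q6aft -0.11 pose [0.6356 0.0339 0.0153] [ 3.142 -0.     0.167] w 0.04
```

```bash
python3 -m inch '[-0.1,0,0.12,0,0,0,0.3,0,0,0,0,0,0,0.3,0,0,0,0,0,0,0.7,0,0,0,0,0,0,0.7,0,0,0,0,0,0,0.7,0,0,-1,0,0,0,0.7,0,0,-3,0,0,0,0.7,0,0,-4,0,0,0,0.7,0,0,-1,0,0,0,0.7,0,0,0,0,0,0,0.7]';python3 go.py .4313 .0572 .009 .167
```

```text
time_s: 38.3
ee_pos: [0.6345, 0.0337, 0.1042]
eef_rot: [3.141, -0.001, 0.167]
force: [0.3, 0.1, -0.6]
grip_width: 0.0658
turn wz 0.000 then shift cm x -19.65 y -5.69 z 9.52 | t 38.3 q6aft -0.04 pose [0.6345 0.0337 0.1042] [ 3.141e+00 -1.000e-03  1.670e-01] w 0.0658
```

```bash
python3 -m inch '[-5,-1.42,0,0,0,0,0.8,-5,-1.42,0,0,0,0,0.8,-5,-1.42,0,0,0,0,0.8,-4.65,-1.42,0,0,0,0,0.8,0,0,0,0,0,0,0.8,0,0,0,0,0,0,0.8]'; python3 - <<'E'
from h import *
from go import go
go(.4313,.0572,.009,.167)
S,d=ctrl.camera("scene"); cv2.imwrite("pics/s7.png",cv2.resize(S[150:290,150:350,::-1],None,fx=3,fy=3))
E
```

```text
time_s: 39.05
ee_pos: [0.4317, 0.057, 0.1035]
eef_rot: [3.142, 0.0, 0.167]
force: [0.6, -0.6, -0.2]
grip_width: 0.075
turn wz 0.000 then shift cm x -0.03 y -0.02 z 9.45 | t 39.0 q6aft -0.04 pose [0.4317 0.057  0.1035] [3.142 0.    0.167] w 0.075
```

View pics/s7.png

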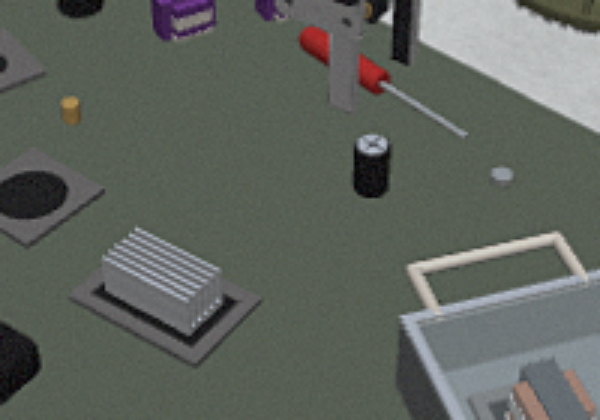

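Heat sink lies in its recess at crop (165,285). The gripper is above the small capacitor at (372,165).

```bash
python3 -m inch '[0,0,2,0,0,0,0.8,0,0,2,0,0,0,0.8,0,0,2,0,0,0,0.8,0,0,2,0,0,0,0.8,0,0,0.9,0,0,0,0.8,0,0,0.5,0,0,0,0.8,0,0,0,0,0,0,0.2,0,0,0,0,0,0,0.2,0,0,0,0,0,0,0.2,0,0,0,0,0,0,0.2,0,0,0,0,0,0,0.2,0,0,0,0,0,0,0.2,0,0,0,0,0,0,0.2,0,0,0,0,0,0,0.2]' 12; python3 -m inch '[0,0,-1,0,0,0,0.2,0,0,-2,0,0,0,0.2,0,0,-3,0,0,0,0.2,0,0,-3,0,0,0,0.2,0,0,0,0,0,0,0.2]';python3 go.py .5537 -.311 .1 .167
```

```text
time_s: 40.85
ee_pos: [0.4313, 0.0571, 0.01]
eef_rot: [3.142, -0.0, 0.167]
force: [-1.6, -0.9, 3.4]
grip_width: 0.0295
time_s: 41.48
ee_pos: [0.4322, 0.0571, 0.1019]
eef_rot: [3.141, -0.004, 0.167]
force: [0.1, -0.2, -1.2]
grip_width: 0.0298
turn wz -0.000 then shift cm x 5.86 y 38.32 z 0.19 | t 41.5 q6aft -0.68 pose [0.4322 0.0571 0.1019] [ 3.141 -0.004  0.167] w 0.0298
```

```bash
python3 -m inch '[0.59,3.83,0,0,0,0,0.2,0.59,3.83,0,0,0,0,0.2,0.59,3.83,0,0,0,0,0.2,0.59,3.83,0,0,0,0,0.2,0.59,3.83,0,0,0,0,0.2,0.59,3.83,0,0,0,0,0.2,0.59,3.83,0,0,0,0,0.2,0.59,3.83,0,0,0,0,0.2,0.59,3.83,0,0,0,0,0.2,0.59,3.83,0,0,0,0,0.2,0,0,0,0,0,0,0.2,0,0,0,0,0,0,0.2,0,0,0,0,0,0,0.2]';python3 go.py .554 -.3108 .0135 .167
```

```text
time_s: 43.1
ee_pos: [0.5529, -0.3098, 0.0996]
eef_rot: [-3.141, 0.0, 0.168]
force: [-0.3, 0.6, -0.2]
grip_width: 0.0293
turn wz 0.001 then shift cm x 0.09 y 0.11 z 8.61 | t 43.1 q6aft -0.68 pose [ 0.5529 -0.3098  0.0996] [-3.141  0.     0.168] w 0.0293
```

```bash
python3 -m inch '[0.09,0.11,1.5,0,0,0,0.2,0,0,2,0,0,0,0.2,0,0,2,0,0,0,0.2,0,0,1.5,0,0,0,0.2,0,0,0.7,0,0,0,0.2,0,0,0.5,0,0,0,0.2,0,0,0.35,0,0,0,0.2,0,0,0,0,0,0,0.2]';python3 go.py .554 -.3108 .0132 .167
```

```text
time_s: 44.1
ee_pos: [0.5542, -0.3118, 0.0145]
eef_rot: [3.141, -0.0, 0.167]
force: [0.2, -0.3, -0.3]
grip_width: 0.0298
turn wz 0.000 then shift cm x -0.00 y -0.10 z 0.13 | t 44.1 q6aft -0.68 pose [ 0.5542 -0.3118  0.0145] [ 3.141 -0.     0.167] w 0.0298
```

```bash
python3 -m inch '[0,-0.1,0.12,0,0,0,0.2,0,0,0,0,0,0,0.2,0,0,0,0,0,0,0.6,0,0,0,0,0,0,0.6,0,0,0,0,0,0,0.6,0,0,-1,0,0,0,0.6,0,0,-3,0,0,0,0.6,0,0,-4,0,0,0,0.6,0,0,-1,0,0,0,1,0,0,0,0,0,0,1]';python3 go.py .425 -.329 .01 .167
```

```text
time_s: 45.35
ee_pos: [0.554, -0.3108, 0.1035]
eef_rot: [3.141, -0.001, 0.167]
force: [0.4, 0.1, 0.4]
grip_width: 0.0728
turn wz 0.000 then shift cm x -13.03 y -0.35 z 9.35 | t 45.4 q6aft -0.83 pose [ 0.554  -0.3108  0.1035] [ 3.141e+00 -1.000e-03  1.670e-01] w 0.0728
```

```bash
python3 -m inch '[-4.3,-0.12,0,0,0,0,1,-4.3,-0.12,0,0,0,0,1,-4.4,-0.12,0,0,0,0,1,0,0,0,0,0,0,1,0,0,2,0,0,0,1,0,0,2,0,0,0,1,0,0,2,0,0,0,1,0,0,2,0,0,0,1,0,0,0.8,0,0,0,1,0,0,0.5,0,0,0,1,0,0,0,0,0,0,0.35,0,0,0,0,0,0,0.35,0,0,0,0,0,0,0.35,0,0,0,0,0,0,0.35,0,0,0,0,0,0,0.35,0,0,0,0,0,0,0.35,0,0,0,0,0,0,0.35,0,0,0,0,0,0,0.35]' 15; python3 -m inch '[0,0,-1,0,0,0,0.35,0,0,-2,0,0,0,0.35,0,0,-3,0,0,0,0.35,0,0,-3,0,0,0,0.35,0,0,0,0,0,0,0.35]';python3 go.py .6335 -.1325 .1 .167
```

```text
time_s: 47.6
ee_pos: [0.4252, -0.3288, 0.0102]
eef_rot: [3.142, -0.0, 0.167]
force: [-0.8, 0.2, 2.0]
grip_width: 0.0456
time_s: 48.22
ee_pos: [0.426, -0.3295, 0.1023]
eef_rot: [3.138, -0.003, 0.167]
force: [-0.3, -0.1, -3.0]
grip_width: 0.0459
turn wz 0.000 then shift cm x 23.74 y -15.97 z 0.23 | t 48.2 q6aft -0.37 pose [ 0.426  -0.3295  0.1023] [ 3.138e+00 -3.000e-03  1.670e-01] w 0.0459
```

```bash
python3 -m inch '[2.97,-2,0,0,0,0,0.35,2.97,-2,0,0,0,0,0.35,2.97,-2,0,0,0,0,0.35,2.97,-2,0,0,0,0,0.35,2.97,-2,0,0,0,0,0.35,2.97,-2,0,0,0,0,0.35,2.97,-2,0,0,0,0,0.35,2.97,-2,0,0,0,0,0.35,0,0,0,0,0,0,0.35,0,0,0,0,0,0,0.35,0,0,0,0,0,0,0.35]';python3 go.py .6335 -.1327 .0135 .167
```

```text
time_s: 49.6
ee_pos: [0.6322, -0.1323, 0.0998]
eef_rot: [-3.141, 0.001, 0.166]
force: [-0.8, 0.3, -1.1]
grip_width: 0.0454
turn wz -0.001 then shift cm x 0.12 y 0.06 z 8.63 | t 49.6 q6aft -0.37 pose [ 0.6322 -0.1323  0.0998] [-3.141e+00  1.000e-03  1.660e-01] w 0.0454
```

```bash
python3 -m inch '[0.12,0.06,1.5,0,0,0,0.35,0,0,2,0,0,0,0.35,0,0,2,0,0,0,0.35,0,0,1.5,0,0,0,0.35,0,0,0.7,0,0,0,0.35,0,0,0.5,0,0,0,0.35,0,0,0.35,0,0,0,0.35,0,0,0,0,0,0,0.35]';python3 go.py .6335 -.1327 .0133 .167
```

```text
time_s: 50.6
ee_pos: [0.6342, -0.1319, 0.0148]
eef_rot: [3.141, -0.0, 0.167]
force: [0.1, -0.1, -2.6]
grip_width: 0.0459
turn wz 0.000 then shift cm x -0.08 y 0.06 z 0.15 | t 50.6 q6aft -0.37 pose [ 0.6342 -0.1319  0.0148] [ 3.141 -0.     0.167] w 0.0459
```

Release, lift, and retreat towards the base so the cameras see everything.

```bash
python3 -m inch '[-0.08,0.06,0.13,0,0,0,0.35,0,0,0,0,0,0,0.35,0,0,0,0,0,0,0.75,0,0,0,0,0,0,0.75,0,0,0,0,0,0,0.75,0,0,-1,0,0,0,0.75,0,0,-3,0,0,0,0.75,0,0,-4,0,0,0,0.75,0,0,-4,0,0,0,0.75,-5,0,-1,0,0,0,0.75,-5,0,0,0,0,0,0.75,-5,0,0,0,0,0,0.75,-5,0,0,0,0,0,0.75,-4,2,0,0,0,0,0.75,0,0,0,0,0,0,0.75,0,0,0,0,0,0,0.75]'
python3 - <<'E'
from seg import *
I={}
for n in("top","scene"):
    p,d=ctrl.camera(n); I[n]=p; P=cloud(n,d)
    for nm,c,h in(("large",(.6334,-.1327),.053),("small",(.554,-.3108),.049),("sink",(.6345,.0335),.038)):
        m=(np.linalg.norm(P[...,:2]-c,axis=-1)<.055)&(abs(P[...,2]-h)<.006)
        if m.sum()<5: print(n,nm,"hidden",m.sum()); continue
        r=cv2.minAreaRect((P[m][:,:2]*1000).astype(np.float32)); print(n,nm,m.sum(),np.round(r[0],1),np.round(r[1],1),round(r[2]),"z",np.round(np.median(P[m][:,2]),4))
    e=np.array([.485,.875]); q=(P[...,:2]-[.5447,.3187])@e; l=(P[...,:2]-[.5447,.3187])@[-.875,.485]
    m=(abs(q+.122)<.008)&(abs(l)<.05)&(P[...,2]>.03); print(n,"bar z",np.round(np.median(P[...,2][m]),4) if m.any() else None)
    seg(n,p,"trafo core",(.5447,.3187),.051,lambda h,o:(h[...,2]<(105 if n=="top" else 85)),.045)
print(ctrl.get_obs()["force"],ctrl.get_obs()["time_s"])
cv2.imwrite("pics/s8.png",np.hstack([cv2.resize(I["scene"][100:330,100:400,::-1],(500,383)),cv2.resize(I["top"][100:240,60:450,::-1],(300,108)) if 0 else np.zeros((383,1,3),np.uint8)]))
E
```

```text
time_s: 52.6
ee_pos: [0.4007, -0.1923, 0.144]
eef_rot: [3.141, -0.001, 0.167]
force: [0.5, -0.4, 0.8]
grip_width: 0.0705
top large 262 [ 631.5 -134.1] [41.2 46.2] 4 z 0.0514
top small 112 [ 552.3 -310.6] [28.8 25.6] 61 z 0.0477
top sink 359 [634.8  33.4] [42.2 80.1] 9 z 0.037
top bar z 0.0686
top trafo core none
scene large 201 [ 634.9 -132.3] [44.5 42.4] 21 z 0.0531
scene small 68 [ 556.1 -309.1] [31.3 27.5] 51 z 0.0489
scene sink 544 [635.1  32.9] [43.9 83.5] 10 z 0.0374
scene bar z 0.0693
scene trafo core cen [586.5 305. ] rect [586.5 304.9] [ 4.1 12. ] long yaw 47.1
[ 0.04660725 -0.1253339  -0.82114435] 52.7
```

View pics/s8.png

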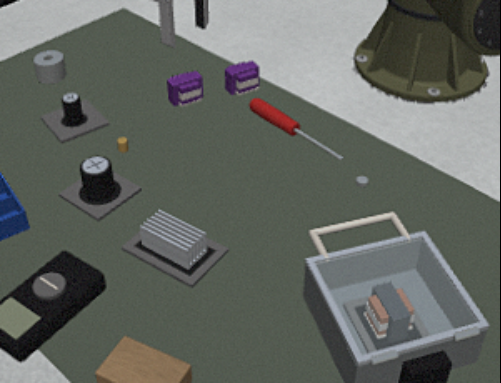

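All four parts stand in their recesses: the capacitors at (97,180) and (72,110), the heat sink at (173,240), and the transformer at (388,310) under the closed guard. The arm is clear of everything.

```bash
python3 -c "
from station import ctrl
print(ctrl.hand_in())"
```

```text
the job is handed in; nothing more can be done
None
```

I handed the job in at about 53 s on the robot clock, with all four parts in their recesses and the guard closed. The hand-in gives no verdict.

I lifted the guard from about 0.24 to 1.65 rad, put the transformer lengthwise in the nest, and lowered the guard until it met its stop (about 15 N). Then I placed the heat sink, the small capacitor and the large capacitor.

**Last checks:**
- **Capacitors and heat sink:** in both cameras all three were within about 3 mm of their recess centres. Their tops read 0.051–0.053 m (large), 0.048–0.049 m (small) and 0.037 m (heat sink), all within 2 mm of the seated height. The heat sink was parallel to its recess to within a degree or two.
- **Guard:** the bar's top read 0.069 m against 0.070 m when closed.
- **Arm:** force on the tool was near zero, and nothing was touching.

**Check that failed:** locating the transformer by colour through the closed guard gave no usable fix. Its placing rests on the release pose, within 1 mm of the nest centre, and on the pictures, which show it upright in the nest. The two cameras also disagreed by up to 4 mm on the capacitors, which is within the tolerance.

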